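# Start up the steam ironing unit

## Robot

A 6-joint arm with a two-finger parallel gripper is mounted at the origin on the work surface. World frame = base frame: x ahead of the robot, y to its left, z up, the work surface at z = 0. Lengths are in m, angles in degrees, forces in N, time in s.
With the tool pointing down it reaches from about 0.4 to 0.825 m from the base axis. Payload 7 kg.
Tool frame: the origin (TCP) lies midway between the tips of the shut fingers; the grasp point (between the pads) lies 19 mm behind it; z points along the fingers, y is the line along which they close (so a half turn about z gives the same grasp; the last joint's range is limited). The gripper opens to 88 mm and grips with 3 to 60 N. Pads are 19 mm wide; open, the fingers measure 130 mm over their backs; the gripper's body (78 mm by 193 mm) begins 47 mm behind the grasp point.
Start: joints at [84.231, 20.546, 0.682, 0, -70.136, -16.507], TCP at [0.256, 0.625, 0.227] pointing down, gripper open.
Joint ranges: [-176.03, 176.03], [-82.01, 121.73], [-58.28, 71.71], [-173.87, 95.51], [-174.79, -0.11], [-173.66, 173.66]. Speed limits (degrees/s): [136.94, 136.94, 172.46, 180, 180, 180].

## Interface

Orientations are given as [roll, pitch, yaw] about the fixed x, y, z axes, in that order (R = Rz(yaw) Ry(pitch) Rx(roll)).
In Python, from plant import r gives the robot as it stands. The module is installed in compiled form; this text tells all that it offers.
- The arm moves only by the tool play_rows, never from a script. Its argument "rows" is a list of rows, each an object with "slide": the shift along the tool's x, y, z as a fraction of full scale, a list of three; "delta_rot": the turn, a rotation vector about the tool's x, y, z as a fraction of full scale, a list of three; "fingers": the opening, from -1 (shut) to 1 (fully open). In form: [{"slide": [x, y, z], "delta_rot": [rx, ry, rz], "fingers": fingers}, ...]. A call has 1 to 8 rows; each row shifts and turns the commanded pose from where the row before left it, along the tool's axes as they then stand; what a row does not reach is not made up. Full scale, the value 1, is 0.15 m for a shift and 0.08 rad for a turn. A row lasts 1/8 s, in which the tool goes at most 62.5 mm and 10.7 degrees, less where a joint would pass 70% of its speed; a pose out of reach is approached as far as the arm can. A call with a number of a shift or a turn outside -1 to 1 is refused whole. A call with a gripper value outside its range is refused whole. The fingers move at their own pace and stop on an object; "squeeze" is the grip in N (left out, the last holds). Time passes only in rows, so rows that do not move let the fingers close. It gives the time, the measured TCP pose, the force, the opening and the grip force at its end, in the units of the state.
- r.get_state(): the state, without advancing time (a new reading comes with each control period).
- r.capture(name): name is "scene" or "top" or "wrist"; returns a dict with "image" (480x640x3 uint8, blue, green, red), "fx", "fy", "cx", "cy" (pixels), "distortion" ([k1, k2, p1, p2, k3] as OpenCV has them; the pictures are not rectified), "R" (3x3) and "t" (3): a world point X has camera coordinates R X + t; the wrist camera has in their place "T_tool_cam" (4x4, takes a point from camera to tool coordinates, whose origin is the TCP and whose axes are the flange's). Camera axes: x right, y down, z forward; pixel columns grow to the right and rows downward; lengths in m; the calibration is good to about 2 mm. A picture is of the moment at which its call begins: read the wrist's pose just before it. There is no depth.
- r.close_job(): hands the job in; it is judged then, once.
The state is a dict: "time_s": time; "joints": joint angles; "qd": joint speeds; "joint_torque": joint torques, N m; "tcp_pos": TCP position; "eef_rot": TCP orientation; "contact_force": force on the tool from outside, world axes, zero at the start; "moment": the same for the moment, N m; "gripper_width": finger opening in m; "gripper_force": force on a finger pad.
Only numpy, scipy, OpenCV 4.12 (cv2) and the standard library are available. Lean on these libraries where they do the work, as an engineer would, in place of code of your own. Each camera call takes 0.05 s, during which the arm holds its last target. There are 200 camera calls.

## Task

Start up the steam ironing unit: with light fingertip presses, switch on first the main switch, then the boiler switch, then the iron switch, each by pressing down the half of the rocker that is farther from the unit's front edge. Leave the vacuum switch off and the steam knob as it is set, and do not shift or lift the unit, the iron on its rest or the things standing beside it.

Things in the scene. Friction and masses are not known exactly. Their poses are not given: they have to be found in the camera images.
- unit: White box-shaped steam generator, 300 mm deep (x), 460 mm wide (y), 7 to 8 kg, loose on rubber feet. Origin: centre of the underside; x points from its front (robot's side, with louvres) to its back, y to its left, z up. Deck 160 mm high: on its left half the rubber iron rest, on its right half a flat grey control panel. Behind the switches: gauge (left), steam knob (right), at the back the filler cap.
- panel_row (a point): Point on the grey panel's top, 164 mm above the table, 90 mm before and 117 mm right of the unit's centre, on the pivot line of four black rockers. From left to right: boiler (48 mm right of the unit's centre line), iron (90), vacuum (132), and the larger main (184). Small rockers: 17 mm wide, 30 long front to back; main: 28 x 38. Each in a 2 mm high metal frame; a raised end stands 15 to 17 mm over the panel, a pressed half lies level 9 mm over it.
- main_press (a point): Spot to press on the main switch (the larger rocker, at the right end of the row): on the top face of its far half (towards the unit's back), 16 mm behind its pivot; the half is 19 mm long. Off: the far half is raised, this spot 6 mm above its pressed height. A white line on the panel lies just beyond the far end.
- boiler_press (a point): Spot to press on the boiler switch (left-most rocker of the row, small): on the top face of its far half, 13 mm behind its pivot; the half is 15 mm long. This spot goes down 5 mm.
- iron_press (a point): Spot to press on the iron switch (second rocker from the left, small): as for the boiler switch.
- vacuum_press (a point): Same spot on the vacuum switch (third rocker from the left, small), which stays off.
- main_switch (a joint): Rocker angle: 0 off (far half raised), 0.4 on (far half down, lying level; near half raised). It turns under 2 to 4 N near the far end and stays where it is left, so press it right down; then its frame gives about 1 mm per 5 N in a rubber gasket. Keep the fingertip on the far half: the near half rises meanwhile, and pushing that switches it off again.
- boiler_switch (a joint): As main_switch.
- iron_switch (a joint): As main_switch.
- vacuum_switch (a joint): As main_switch; it starts off.
- knob_mark (a point): White mark on the top of the steam knob, 13 mm from its axis; the knob (38 mm across, 22 mm high above the panel) turns easily and its setting varies.
- iron: Steam iron, 210 mm long, 110 mm wide, 118 mm high with a cork-coloured handle bar along it, lying on the rubber rest on the left half of the unit's deck, nose to the back. Loose, 1.3 kg. Origin: centre of its sole.
- spray_bottle: White water spray bottle with grey trigger head, 74 mm across, 161 mm high, on the table to the right of the unit. Origin: centre of its base.
- clapper: Tailor's clapper, a rounded light wooden block 200 x 62 x 45 mm, on the table to the right of the unit. Origin: centre of its underside.
- paper_cup: Brown paper cup, 80 mm across, 95 mm high, on the table to the right of the unit. Origin: centre of its base.

How it is judged (in metres and radians):
On the way, in this order (a step that is already met when the one before it is completed fails the run):
1. the main switch is on, boiler and iron switches still off (value of joint main_switch above 0.3 rad and value of joint each of boiler_switch, iron_switch below 0.1 rad), for 0.1 s.
2. then the boiler switch is on, the main switch still on, the iron switch still off (value of joint each of main_switch, boiler_switch above 0.3 rad and value of joint iron_switch below 0.1 rad), for 0.1 s.
3. then the iron switch is on, with the main and boiler switches (value of joint each of main_switch, boiler_switch, iron_switch above 0.3 rad), for 0.1 s.
At the end, for the whole second after the job is handed in: The main, boiler and iron switches are fully on (rocker angle above 0.3 of 0.4), the vacuum switch off (below 0.1), the unit at rest within 12 mm and the iron within 15 mm of where they stood, and the knob's mark within 8 mm of its place (all of step 3 and value of joint vacuum_switch below 0.1 rad and distance of unit from where it was at the start of the episode below 0.012 m and linear speed of unit below 0.02 m/s and distance of iron from where it was at the start of the episode below 0.015 m and distance of knob_mark from where it was at the start of the episode below 0.008 m); the robot touches nothing.
It fails at once if a press on the unit harder than 20 N (contact force between any of the fingers, the arm and unit above 20 N).
It fails at once if the vacuum switch is switched on or the steam knob is turned (value of joint vacuum_switch above 0.25 rad or distance of knob_mark from where it was at the start of the episode above 0.015 m).
It fails at once if the unit is shifted or lifted by more than 15 mm (distance of unit from where it was at the start of the episode above 0.015 m).
It fails at once if the iron is shifted or lifted by more than 20 mm (distance of iron from where it was at the start of the episode above 0.02 m).
It fails at once if the spray bottle, the clapper or the cup is shifted, lifted or tipped (distance of any of spray_bottle, clapper, paper_cup from where it was at the start of the episode above 0.02 m or angle between any of spray_bottle, paper_cup's own z axis and vertical above 0.5 rad).
It also fails if it takes over 48 s, if anything falls off the work surface, if the arm or the gripper's body presses on something with over 40 N, if the wrist force passes 120 N, or if a joint passes its speed limit or range.

## Working session

There is one attempt and no reset: what is moved stays moved. The work goes in short steps, Python scripts to look and compute and a tool call to move; the robot and the scene stay as the last step left them, time stands still between calls to the robot, and variables do not carry over. Pictures are saved under pics/ and viewed, at most 10 in all, crops included, and the job is handed in when it is done.

Besides the shell and the picture viewer there is one more tool, called after "Call:" as name(argument=value, ...) on one line, values as JSON. play_rows: Moves the arm, as the interface text tells. Shift numbers are shares of 0.15 m and turn numbers shares of 0.08 rad, none past 1 either way. Its arguments: {"type":"object","properties":{"rows":{"type":"array"},"squeeze":{"type":"number"}},"required":["rows"]}

```bash
mkdir -p pics; python3 - <<'E'
from plant import r
import cv2,pickle
s=r.get_state();print(s)
for n in("scene","top"):
    c=r.capture(n);cv2.imwrite(f"pics/{n}0.png",c["image"]);pickle.dump(c,open(n+".pkl","wb"));print(n,c["fx"],c["distortion"],c["R"],c["t"])
E
```

```text
{'time_s': 0.0, 'joints': array([ 8.42316257e+01,  2.05896498e+01,  6.34974345e-01, -2.33612156e-02,
       -7.01372656e+01, -1.65080668e+01]), 'qd': array([ 0.00340245, -0.03235799,  0.02861318, -0.05214538,  0.04028266,
       -0.0057792 ]), 'joint_torque': array([-2.07930789e-03, -5.82718277e+01,  2.93066365e+01,  6.99753195e+00,
        7.07507323e-03, -1.52584389e-04]), 'tcp_pos': array([0.25568247, 0.62416232, 0.22564178]), 'eef_rot': array([ 1.79905608e+02, -5.07196101e-03, -2.22843920e+01]), 'contact_force': array([ 0.80344608, -0.39362471, -0.27290346]), 'moment': array([-0.0633353 ,  0.02605282,  0.02657275]), 'gripper_force': 0.0, 'gripper_width': 0.08811860118238941}
scene 468.4783590893001 [-0.12614001  0.          0.          0.          0.        ] [[ 0.61818121  0.78594374  0.01201759]
 [ 0.62055166 -0.47859444 -0.62117872]
 [-0.48245998  0.39145855 -0.78357678]] [-0.34319676 -0.29252957  1.30394661]
top 471.4070314346453 [-0.09681221  0.          0.          0.          0.        ] [[-0.02874369 -0.99947584  0.01489425]
 [-0.98560271  0.02585474 -0.16708929]
 [ 0.16661662 -0.01948257 -0.98582926]] [-0.00332557  0.58855247  1.13325798]
```

View pics/scene0.png

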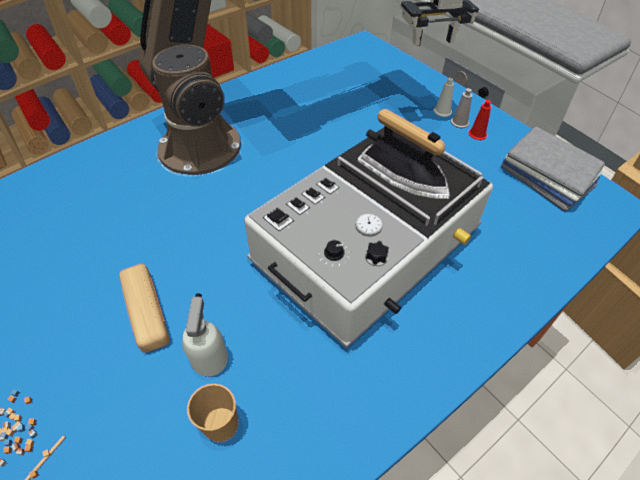

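View pics/top0.png

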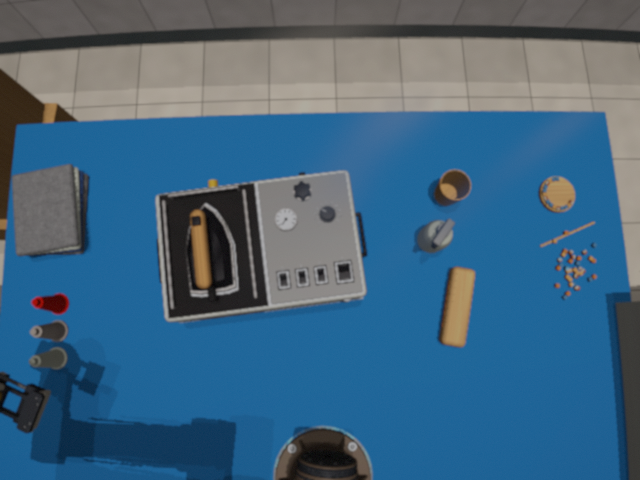

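The scene view shows the unit with its four rockers in a row near the front, main at the right (278,217). In the top view the rockers sit at about (284,280), (302,277), (321,275) and (344,271), with the iron handle near (200,250). I'll fit a coarse unit pose from these.

```bash
cat > h.py <<'E'
import numpy as np,cv2
from scipy.spatial.transform import Rotation as Ro
from scipy.optimize import least_squares
L={'boiler':(-.09,-.048),'iron':(-.09,-.090),'vacuum':(-.09,-.132),'main':(-.09,-.184)}
def K(c): return np.array([[c["fx"],0,c["cx"]],[0,c["fy"],c["cy"]],[0,0,1]])
def ray(c,px,z):
    u=cv2.undistortPoints(np.array([[px]],float),K(c),np.array(c["distortion"]))[0,0]
    R,t=np.array(c["R"]),np.array(c["t"]); d=R.T@[*u,1]; o=-R.T@t
    return o+d*(z-o[2])/d[2]
def addext(c,s):
    T=np.array(c["T_tool_cam"]); Rw=Ro.from_euler('xyz',s["eef_rot"],degrees=True).as_matrix()
    Rc=Rw@T[:3,:3]; tc=Rw@T[:3,3]+s["tcp_pos"]; c["R"]=Rc.T; c["t"]=-Rc.T@tc
def fit(P,Q): # 2D unit pts P -> world Q
    f=lambda p:((np.c_[np.cos(p[2])*P[:,0]-np.sin(p[2])*P[:,1],np.sin(p[2])*P[:,0]+np.cos(p[2])*P[:,1]]+p[:2])-Q).ravel()
    r=least_squares(f,[.5,0,0]); return r.x,f(r.x)
def w(p,x,y): c,s=np.cos(p[2]),np.sin(p[2]); return np.array([p[0]+c*x-s*y,p[1]+s*x+c*y])
E
python3 - <<'E'
from h import *
import pickle
c=pickle.load(open("top.pkl","rb"))
px={'boiler':(284,280),'iron':(302,277.5),'vacuum':(321,275),'main':(344,271.5)}
Q=np.array([ray(c,v,.175)[:2] for v in px.values()]);p,e=fit(np.array(list(L.values())),Q)
print(Q.round(4),p,np.degrees(p[2]),e.round(4))
c2=pickle.load(open("scene.pkl","rb"))
for k,v in {'b':(329,185),'i':(314,194),'v':(298,205),'m':(278,217)}.items(): print(k,ray(c2,v,.175).round(4))
print(ray(c,(201,250),.29))
im=cv2.resize(c["image"][160:330,150:380],None,fx=3.4,fy=3.4,interpolation=2);cv2.imwrite("pics/crop.png",im)
from plant import r
w0=r.capture("wrist");cv2.imwrite("pics/w0.png",w0["image"]);print(w0["T_tool_cam"])
E
```

```text
[[ 0.4757  0.0739]
 [ 0.4802  0.0341]
 [ 0.4846 -0.008 ]
 [ 0.491  -0.0592]] [0.55947381 0.13311198 0.11321618] 6.486809475761348 [-0.0003  0.0014  0.     -0.0005  0.0004 -0.0002 -0.0001 -0.0007]
b [0.4881 0.0728 0.175 ]
i [0.4901 0.0323 0.175 ]
v [ 0.4951 -0.0115  0.175 ]
m [ 0.4973 -0.0611  0.175 ]
[0.53011478 0.23047348 0.29      ]
[[-6.01486001e-05 -9.58883035e-01 -2.83801552e-01  7.72890821e-02]
 [ 9.99999821e-01  1.11181021e-04 -5.87587287e-04  1.64285531e-03]
 [ 5.94980827e-04 -2.83801537e-01  9.58882857e-01 -1.58888841e-01]
 [ 0.00000000e+00  0.00000000e+00  0.00000000e+00  1.00000000e+00]]
```

View pics/w0.png

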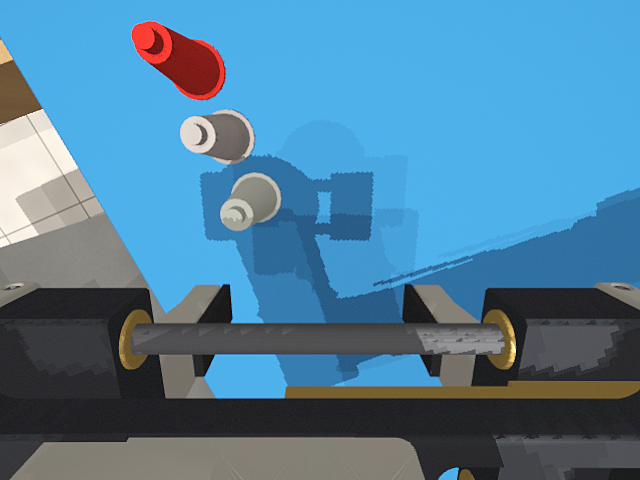

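The wrist view shows the open fingers near the bottom edge at about (210,330) and (430,330), with three cones on the table below. The coarse fit puts the unit at a yaw of about 6.5°. I'll raise the tool and turn it to match.

Call:
play_rows(rows=[{"slide": [0, 0, -0.4], "delta_rot": [0, 0, 0], "fingers": -1}, {"slide": [0, 0, -0.4], "delta_rot": [0, 0, -0.9], "fingers": -1}, {"slide": [0, 0, -0.4], "delta_rot": [0, 0, -0.9], "fingers": -1}, {"slide": [0, 0, 0], "delta_rot": [0, 0, -0.9], "fingers": -1}, {"slide": [0, 0, 0], "delta_rot": [0, 0, -0.9], "fingers": -1}, {"slide": [0, 0, 0], "delta_rot": [0, 0, -0.9], "fingers": -1}, {"slide": [0, 0, 0], "delta_rot": [0, 0, -0.9], "fingers": -1}, {"slide": [0, 0, 0], "delta_rot": [0, 0, -0.9], "fingers": -1}], squeeze=10)

```text
time_s: 1.15
tcp_pos: [0.2558, 0.6245, 0.4061]
eef_rot: [180.0, 0.0, 6.7]
contact_force: [-0.3, -0.5, 0.1]
gripper_width: 0.0131
gripper_force: 0.0
```

Call:
play_rows(rows=[{"slide": [0.1, 0.36, 0], "delta_rot": [0, 0, 0], "fingers": -1}, {"slide": [0.1, 0.36, 0], "delta_rot": [0, 0, 0], "fingers": -1}, {"slide": [0.1, 0.36, 0], "delta_rot": [0, 0, 0], "fingers": -1}, {"slide": [0.1, 0.36, 0], "delta_rot": [0, 0, 0], "fingers": -1}, {"slide": [0.1, 0.36, 0], "delta_rot": [0, 0, 0], "fingers": -1}, {"slide": [0.1, 0.36, 0], "delta_rot": [0, 0, 0], "fingers": -1}, {"slide": [0.1, 0.36, 0], "delta_rot": [0, 0, 0], "fingers": -1}, {"slide": [0.1, 0.36, 0], "delta_rot": [0, 0, 0], "fingers": -1}])

```text
time_s: 2.15
tcp_pos: [0.4249, 0.2074, 0.4066]
eef_rot: [-180.0, -0.0, 6.6]
contact_force: [0.9, -0.5, 0.1]
gripper_width: 0.0003
gripper_force: 0.0
```

Call:
play_rows(rows=[{"slide": [0.1, 0.36, 0], "delta_rot": [0, 0, 0], "fingers": -1}, {"slide": [0.1, 0.36, 0], "delta_rot": [0, 0, 0], "fingers": -1}, {"slide": [0.1, 0.36, 0], "delta_rot": [0, 0, 0], "fingers": -1}, {"slide": [0.1, 0.36, 0], "delta_rot": [0, 0, 0], "fingers": -1}, {"slide": [0, 0, 0.3], "delta_rot": [0, 0, 0], "fingers": -1}, {"slide": [0, 0, 0.2], "delta_rot": [0, 0, 0], "fingers": -1}, {"slide": [0, 0, 0], "delta_rot": [0, 0, 0], "fingers": -1}, {"slide": [0, 0, 0], "delta_rot": [0, 0, 0], "fingers": -1}])

```text
time_s: 3.15
tcp_pos: [0.5098, 0.0017, 0.333]
eef_rot: [180.0, -0.1, 6.6]
contact_force: [-0.2, 0.5, 0.6]
gripper_width: 0.0001
gripper_force: 0.0
```

```bash
python3 - <<'E'
from h import *
import pickle
from plant import r
s=r.get_state();c=r.capture("wrist");addext(c,s);pickle.dump(c,open("w1.pkl","wb"));cv2.imwrite("pics/w1.png",c["image"]);print(s["tcp_pos"],s["eef_rot"])
E
```

```text
[0.509778   0.00168823 0.33302538] [ 1.79982365e+02 -9.15116886e-02  6.62721477e+00]
```

View pics/w1.png

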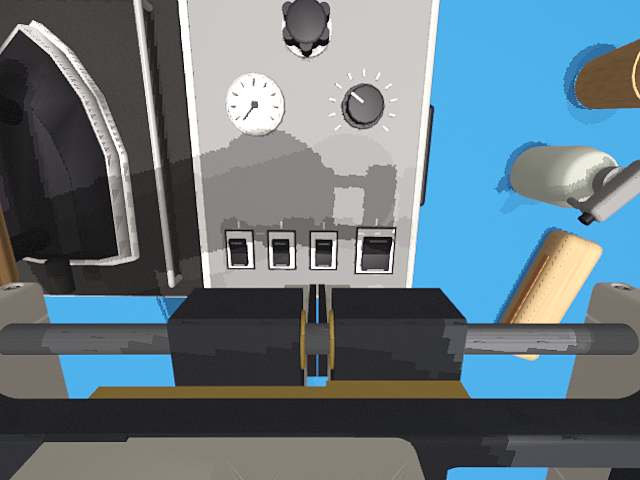

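The wrist view shows rocker frames centred at about (239.5,250), (282,250), (323,250) and (376,250). The knob is at (363,105), and the shut fingertips are at (318,285).

```bash
python3 - <<'E'
from h import *
import pickle
c=pickle.load(open("w1.pkl","rb"))
px={'boiler':(239.5,250),'iron':(282,250),'vacuum':(323,250),'main':(375.5,250)}
Q=np.array([ray(c,v,.166)[:2] for v in px.values()]);p,e=fit(np.array(list(L.values())),Q)
print(Q.round(4),p,np.degrees(p[2]),e.round(4)); np.save("p.npy",p)
for k,(x,y) in L.items(): print(k,w(p,x+(.016 if k=='main' else .013),y).round(4))
cv2.imwrite("pics/w1c.png",cv2.resize(c["image"][215:295,210:410],None,fx=4,fy=4,interpolation=2))
E
```

```text
[[ 0.4763  0.0747]
 [ 0.4812  0.0321]
 [ 0.486  -0.0089]
 [ 0.4921 -0.0614]] [0.5602038  0.1322566  0.11565575] 6.626586454506266 [ 0.0001 -0.0005 -0.      0.0003  0.     -0.0004 -0.0001  0.0005]
boiler [0.4893 0.0757]
iron [0.4941 0.034 ]
vacuum [ 0.499  -0.0077]
main [ 0.5079 -0.0591]
```

View pics/w1c.png

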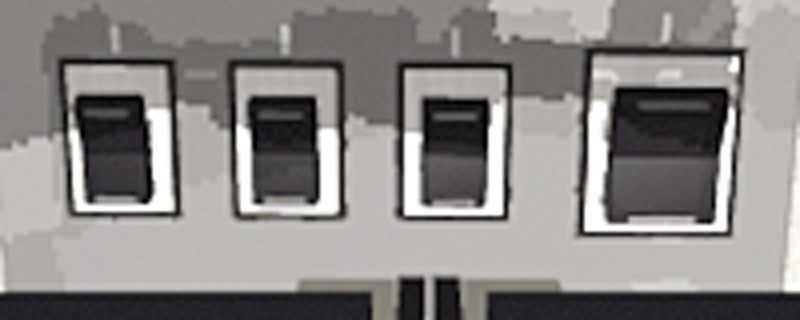

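Call:
play_rows(rows=[{"slide": [-0.03, 0.2, 0], "delta_rot": [0, 0, 0], "fingers": -1}, {"slide": [-0.03, 0.2, 0], "delta_rot": [0, 0, 0], "fingers": -1}, {"slide": [0, 0, 0.3], "delta_rot": [0, 0, 0], "fingers": -1}, {"slide": [0, 0, 0.3], "delta_rot": [0, 0, 0], "fingers": -1}, {"slide": [0, 0, 0.2], "delta_rot": [0, 0, 0], "fingers": -1}, {"slide": [0, 0, 0.1], "delta_rot": [0, 0, 0], "fingers": -1}, {"slide": [0, 0, 0], "delta_rot": [0, 0, 0], "fingers": -1}, {"slide": [0, 0, 0], "delta_rot": [0, 0, 0], "fingers": -1}])

```text
time_s: 4.2
tcp_pos: [0.5082, -0.0588, 0.1982]
eef_rot: [180.0, -0.1, 6.6]
contact_force: [-1.0, -0.2, 0.1]
gripper_width: 0.0
gripper_force: 0.0
```

```bash
python3 - <<'E'
from h import *
from plant import r
p=np.load("p.npy");s=r.get_state();c=r.capture("wrist")
print(s["tcp_pos"],s["eef_rot"],s["contact_force"])
ax=Ro.from_euler('xyz',s["eef_rot"],degrees=True).as_matrix()
d=np.array([*w(p,-.09+.016,-.184),s["tcp_pos"][2]])-s["tcp_pos"];print((ax.T@d/.15).round(3))
im=np.hstack([c["image"][:, 120:520],cv2.resize(r.capture("scene")["image"][160:280,220:320],(400,480),interpolation=2)]);cv2.imwrite("pics/m1.png",im)
E
```

```text
[ 0.50824406 -0.05883193  0.19819751] [ 1.79993793e+02 -1.42789228e-01  6.62878562e+00] [-1.0378216  -0.18655095  0.06136747]
[-0.002  0.001 -0.   ]
```

View pics/m1.png

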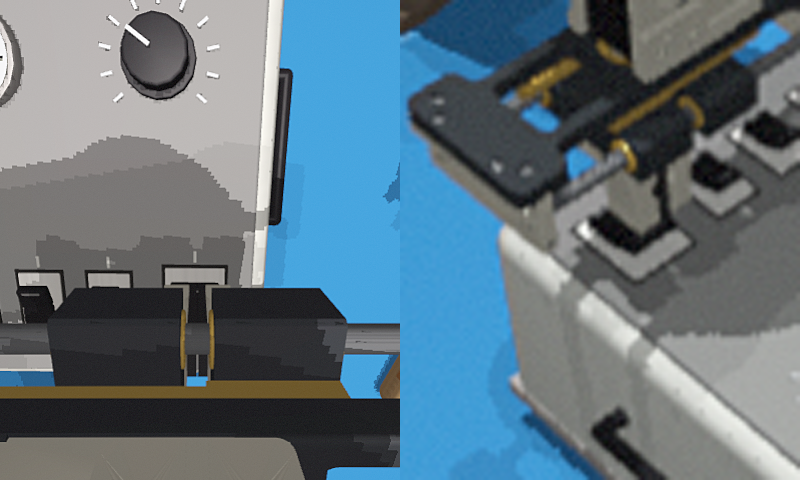

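The wrist crop shows the thin fingertips centred over the main frame (195,290). The scene crop shows them just above its far half, with clear space around. Pressing now.

Call:
play_rows(rows=[{"slide": [0, 0, 0.08], "delta_rot": [0, 0, 0], "fingers": -1}, {"slide": [0, 0, 0.02], "delta_rot": [0, 0, 0], "fingers": -1}, {"slide": [0, 0, 0.02], "delta_rot": [0, 0, 0], "fingers": -1}, {"slide": [0, 0, 0.02], "delta_rot": [0, 0, 0], "fingers": -1}, {"slide": [0, 0, 0.01], "delta_rot": [0, 0, 0], "fingers": -1}, {"slide": [0, 0, 0.01], "delta_rot": [0, 0, 0], "fingers": -1}, {"slide": [0, 0, 0], "delta_rot": [0, 0, 0], "fingers": -1}, {"slide": [0, 0, 0], "delta_rot": [0, 0, 0], "fingers": -1}])

```text
time_s: 5.3
tcp_pos: [0.5075, -0.059, 0.1728]
eef_rot: [180.0, -0.0, 6.6]
contact_force: [2.2, 0.8, 3.1]
gripper_width: 0.0001
gripper_force: 1.5
```

Call:
play_rows(rows=[{"slide": [0, 0, 0.005], "delta_rot": [0, 0, 0], "fingers": -1}, {"slide": [0, 0, 0], "delta_rot": [0, 0, 0], "fingers": -1}])

```text
time_s: 5.55
tcp_pos: [0.5075, -0.059, 0.1722]
eef_rot: [180.0, -0.1, 6.6]
contact_force: [1.6, -0.6, 5.2]
gripper_width: 0.0002
gripper_force: 2.8
```

Call:
play_rows(rows=[{"slide": [0, 0, 0.005], "delta_rot": [0, 0, 0], "fingers": -1}, {"slide": [0, 0, 0], "delta_rot": [0, 0, 0], "fingers": -1}])

```text
time_s: 5.8
tcp_pos: [0.5075, -0.059, 0.1717]
eef_rot: [180.0, -0.1, 6.6]
contact_force: [0.7, 1.8, 7.7]
gripper_width: 0.0004
gripper_force: 3.9
```

Call:
play_rows(rows=[{"slide": [0, 0, -0.2], "delta_rot": [0, 0, 0], "fingers": -1}, {"slide": [0, 0, -0.2], "delta_rot": [0, 0, 0], "fingers": -1}, {"slide": [0, -0.3, 0], "delta_rot": [0, 0, 0], "fingers": -1}, {"slide": [0, -0.3, 0], "delta_rot": [0, 0, 0], "fingers": -1}, {"slide": [-0.005, -0.3, 0], "delta_rot": [0, 0, 0], "fingers": -1}, {"slide": [0, 0, 0], "delta_rot": [0, 0, 0], "fingers": -1}, {"slide": [0, 0, 0], "delta_rot": [0, 0, 0], "fingers": -1}])

```text
time_s: 6.68
tcp_pos: [0.49, 0.0747, 0.2304]
eef_rot: [180.0, 0.1, 6.6]
contact_force: [0.8, 0.5, -0.4]
gripper_width: 0.0004
gripper_force: 0.0
```

```bash
cat > look.py <<'E'
import sys
from h import *
from plant import r
n,name=sys.argv[1:3];p=np.load("p.npy");s=r.get_state();c=r.capture("wrist")
ax=Ro.from_euler('xyz',s["eef_rot"],degrees=True).as_matrix()
d=np.array([*w(p,-.09+.0145,L[name][1]),s["tcp_pos"][2]])-s["tcp_pos"];print(s["tcp_pos"],(ax.T@d/.15).round(3))
cv2.imwrite(f"pics/{n}.png",np.hstack([c["image"][:,120:520],cv2.resize(r.capture("scene")["image"][150:270,255:355],(400,480),interpolation=2)]))
E
python3 look.py b1 boiler
```

```text
[0.49000335 0.07469863 0.23036589] [ 0.006 -0.007 -0.   ]
```

View pics/b1.png

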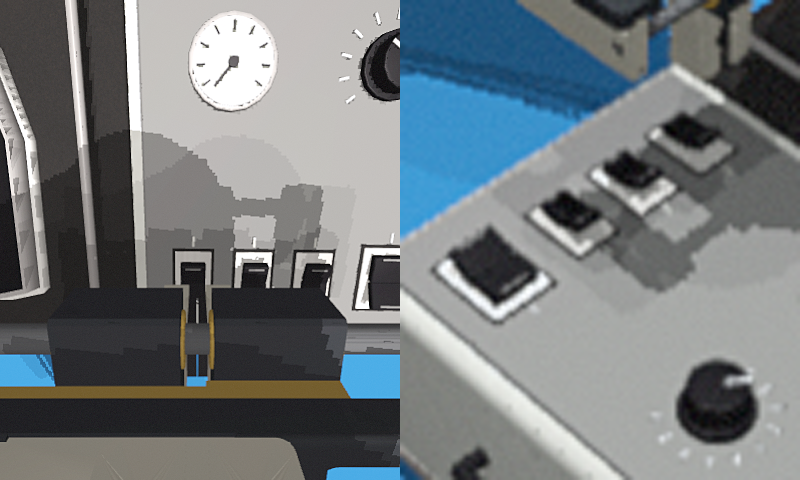

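The scene crop shows the main rocker (495,265) with its near half up, so it is on, and the other three are unchanged. The wrist crop shows the fingertips lined up with the boiler rocker (193,275). Pressing boiler.

Call:
play_rows(rows=[{"slide": [0.006, -0.007, 0.15], "delta_rot": [0, 0, 0], "fingers": -1}, {"slide": [0, 0, 0.1], "delta_rot": [0, 0, 0], "fingers": -1}, {"slide": [0, 0, 0.05], "delta_rot": [0, 0, 0], "fingers": -1}, {"slide": [0, 0, 0.02], "delta_rot": [0, 0, 0], "fingers": -1}, {"slide": [0, 0, 0.02], "delta_rot": [0, 0, 0], "fingers": -1}, {"slide": [0, 0, 0.02], "delta_rot": [0, 0, 0], "fingers": -1}, {"slide": [0, 0, 0.01], "delta_rot": [0, 0, 0], "fingers": -1}, {"slide": [0, 0, 0], "delta_rot": [0, 0, 0], "fingers": -1}])

```text
time_s: 7.78
tcp_pos: [0.4923, 0.0764, 0.1761]
eef_rot: [-180.0, -0.1, 6.6]
contact_force: [2.7, 0.3, 2.0]
gripper_width: 0.0006
gripper_force: 1.2
```

Call:
play_rows(rows=[{"slide": [0, 0, 0.005], "delta_rot": [0, 0, 0], "fingers": -1}, {"slide": [0, 0, 0], "delta_rot": [0, 0, 0], "fingers": -1}])

```text
time_s: 8.02
tcp_pos: [0.4917, 0.0762, 0.1749]
eef_rot: [-180.0, -0.0, 6.6]
contact_force: [1.4, 0.2, 1.6]
gripper_width: 0.0004
gripper_force: 1.1
```

Call:
play_rows(rows=[{"slide": [0, 0, 0.01], "delta_rot": [0, 0, 0], "fingers": -1}, {"slide": [0, 0, 0], "delta_rot": [0, 0, 0], "fingers": -1}])

```text
time_s: 8.28
tcp_pos: [0.4915, 0.0761, 0.1731]
eef_rot: [180.0, 0.0, 6.6]
contact_force: [1.6, 0.6, 1.6]
gripper_width: 0.0002
gripper_force: 1.0
```

Call:
play_rows(rows=[{"slide": [0, 0, 0.005], "delta_rot": [0, 0, 0], "fingers": -1}, {"slide": [0, 0, 0], "delta_rot": [0, 0, 0], "fingers": -1}])

```text
time_s: 8.52
tcp_pos: [0.4915, 0.0761, 0.1726]
eef_rot: [180.0, 0.0, 6.6]
contact_force: [0.5, 0.2, 4.4]
gripper_width: 0.0002
gripper_force: 1.9
```

Call:
play_rows(rows=[{"slide": [0, 0, 0.005], "delta_rot": [0, 0, 0], "fingers": -1}, {"slide": [0, 0, 0], "delta_rot": [0, 0, 0], "fingers": -1}])

```text
time_s: 8.78
tcp_pos: [0.4916, 0.0761, 0.1721]
eef_rot: [-180.0, -0.0, 6.6]
contact_force: [-1.2, 0.1, 6.4]
gripper_width: 0.0006
gripper_force: 3.2
```

Call:
play_rows(rows=[{"slide": [0, 0, -0.2], "delta_rot": [0, 0, 0], "fingers": -1}, {"slide": [0, 0, -0.2], "delta_rot": [0, 0, 0], "fingers": -1}, {"slide": [-0.005, 0.28, 0], "delta_rot": [0, 0, 0], "fingers": -1}, {"slide": [0, 0, 0], "delta_rot": [0, 0, 0], "fingers": -1}, {"slide": [0, 0, 0], "delta_rot": [0, 0, 0], "fingers": -1}])

```text
time_s: 9.4
tcp_pos: [0.4951, 0.034, 0.2312]
eef_rot: [180.0, 0.1, 6.5]
contact_force: [-0.3, -0.4, 0.1]
gripper_width: 0.0004
gripper_force: 0.0
```

```bash
python3 look.py i1 iron
```

```text
[0.49514371 0.03402745 0.2311664 ] [ 0.003 -0.    -0.   ]
```

View pics/i1.png

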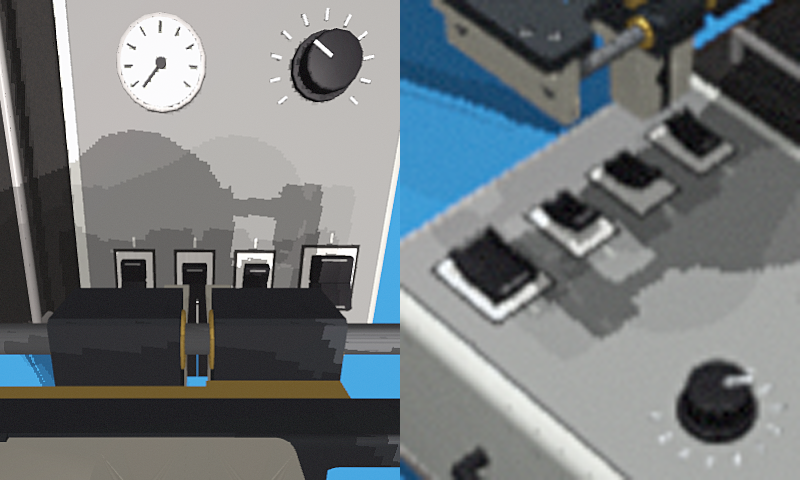

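The scene crop shows boiler (690,135) now flipped like main, while iron and vacuum are still off. The wrist crop shows the fingertips centred on the iron rocker (195,275). Pressing iron.

Call:
play_rows(rows=[{"slide": [0, 0, 0.15], "delta_rot": [0, 0, 0], "fingers": -1}, {"slide": [0, 0, 0.1], "delta_rot": [0, 0, 0], "fingers": -1}, {"slide": [0, 0, 0.05], "delta_rot": [0, 0, 0], "fingers": -1}, {"slide": [0, 0, 0.02], "delta_rot": [0, 0, 0], "fingers": -1}, {"slide": [0, 0, 0.02], "delta_rot": [0, 0, 0], "fingers": -1}, {"slide": [0, 0, 0.02], "delta_rot": [0, 0, 0], "fingers": -1}, {"slide": [0, 0, 0.02], "delta_rot": [0, 0, 0], "fingers": -1}, {"slide": [0, 0, 0], "delta_rot": [0, 0, 0], "fingers": -1}])

```text
time_s: 10.5
tcp_pos: [0.4963, 0.0344, 0.1752]
eef_rot: [-180.0, -0.1, 6.6]
contact_force: [1.1, -0.7, 1.3]
gripper_width: 0.0004
gripper_force: 1.1
```

Call:
play_rows(rows=[{"slide": [0, 0, 0.008], "delta_rot": [0, 0, 0], "fingers": -1}, {"slide": [0, 0, 0], "delta_rot": [0, 0, 0], "fingers": -1}])

```text
time_s: 10.75
tcp_pos: [0.4957, 0.0343, 0.1736]
eef_rot: [-180.0, -0.0, 6.6]
contact_force: [1.9, 0.2, 1.7]
gripper_width: 0.0004
gripper_force: 1.0
```

Call:
play_rows(rows=[{"slide": [0, 0, 0.005], "delta_rot": [0, 0, 0], "fingers": -1}, {"slide": [0, 0, 0], "delta_rot": [0, 0, 0], "fingers": -1}])

```text
time_s: 11.0
tcp_pos: [0.4958, 0.0343, 0.1729]
eef_rot: [180.0, -0.0, 6.6]
contact_force: [1.2, 0.4, 2.5]
gripper_width: 0.0006
gripper_force: 1.3
```

Call:
play_rows(rows=[{"slide": [0, 0, 0.005], "delta_rot": [0, 0, 0], "fingers": -1}, {"slide": [0, 0, 0], "delta_rot": [0, 0, 0], "fingers": -1}])

```text
time_s: 11.25
tcp_pos: [0.4959, 0.0343, 0.1724]
eef_rot: [-180.0, -0.0, 6.6]
contact_force: [0.2, -0.2, 5.6]
gripper_width: 0.0009
gripper_force: 2.5
```

Call:
play_rows(rows=[{"slide": [0, 0, 0.002], "delta_rot": [0, 0, 0], "fingers": -1}, {"slide": [0, 0, 0], "delta_rot": [0, 0, 0], "fingers": -1}])

```text
time_s: 11.5
tcp_pos: [0.4959, 0.0343, 0.1722]
eef_rot: [180.0, -0.0, 6.6]
contact_force: [1.0, 0.5, 5.8]
gripper_width: 0.0003
gripper_force: 2.9
```

Call:
play_rows(rows=[{"slide": [0, 0, -0.3], "delta_rot": [0, 0, 0], "fingers": -1}, {"slide": [0, 0, -0.4], "delta_rot": [0, 0, 0], "fingers": -1}, {"slide": [0, 0, -0.4], "delta_rot": [0, 0, 0], "fingers": -1}, {"slide": [0, 0, 0], "delta_rot": [0, 0, 0], "fingers": -1}, {"slide": [0, 0, 0], "delta_rot": [0, 0, 0], "fingers": -1}])

```text
time_s: 12.12
tcp_pos: [0.4948, 0.0343, 0.3358]
eef_rot: [-180.0, 0.1, 6.6]
contact_force: [-0.7, -0.6, 0.4]
gripper_width: 0.0005
gripper_force: 0.0
```

```bash
python3 look.py f1 iron
```

```text
[0.49482145 0.03428886 0.3358494 ] [ 0.005  0.002 -0.   ]
```

View pics/f1.png

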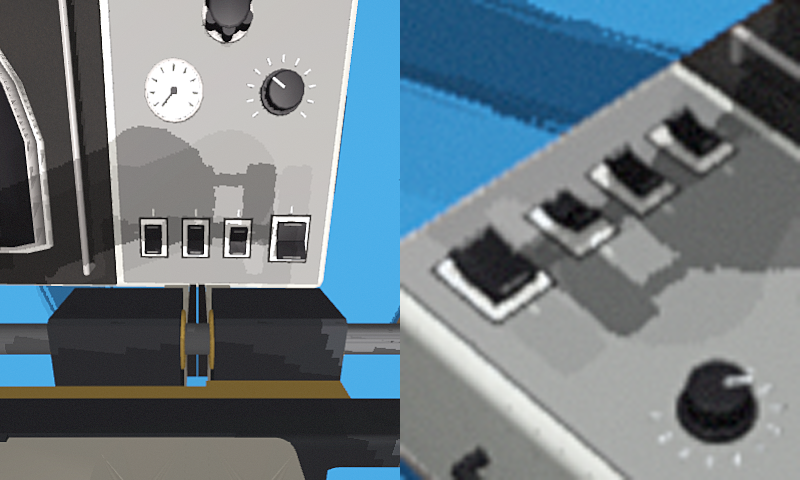

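The pictures show main (290,240), boiler (153,237) and iron (195,237) flipped on. Vacuum (237,237) is still off, the knob is unchanged and the arm is clear, so I'm handing in.

```bash
python3 -c "
from plant import r
print(r.close_job())"
```

```text
the job is handed in; nothing more can be done
None
```

I switched on main, boiler and iron in that order with light presses (highest force read about 8 N) and handed the job in at about 12 s; the last pictures show vacuum off and the knob unmoved, but the hand-in gave no verdict.

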